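# Free the stuck toast and show the brown slice to the phone

### The arm

A 6-joint arm with a two-finger parallel gripper is mounted at the origin on a cart in front of the work surface, level with it; the furniture and walls round the work are solid. World frame = base frame: x ahead of the robot, y to its left, z up, the work surface at z = 0. Lengths are in m, angles in rad, forces in N, time in s.
With the tool pointing down it reaches from about 0.375 to 0.975 m from the base axis. Payload 3.8 kg.
Tool frame: the origin (TCP) lies on the centre line of the jaws, within the pads' length; the fingertips stand 14 mm ahead of it and the grasp point (between the pads) lies 5 mm behind it; z points along the fingers, y is the line along which they close (so a half turn about z gives the same grasp; the last joint's range is limited). The gripper opens to 85 mm and grips with 20 to 120 N. Pads are 22 mm wide; open, the fingers measure 114 mm over their backs; the gripper's body (76 mm by 85 mm) begins 54 mm behind the grasp point. The pads swing forward as they close: fully open they stand 13 mm farther back than shut.
Start: joints at [1.28, 0.264, 1.604, -0, 1.274, -0.037], TCP at [0.169, 0.653, 0.245] pointing down, gripper open.
Joint ranges: [-2.63, 2.63], [-0.94, 2.18], [0.31, 2.57], [-1.31, 4.45], [0, 2.66], [-2.55, 2.55]. Speed limits (rad/s): [2.57, 2.57, 3.14, 3.14, 3.14, 3.14].

### API

Orientations are given as a rotation vector (axis times angle).
In Python, from workcell import bot, eyes, spot_in gives the robot as it stands.
- The arm moves only by the tool carry_out, never from a script. Its argument "series" is text: rows parted by semicolons, each of 4 numbers parted by spaces: the shift along the world's x, y, z in m, then the turn about the world's z in degrees. In form: tx ty tz roll; .... A call has 1 to 20 rows; each row shifts and turns the commanded pose from where the row before left it; what a row does not reach is not made up. A row lasts 1/8 s, in which the tool goes at most 62.5 mm and 10.7 degrees, less where a joint would pass 70% of its speed; a pose out of reach is approached as far as the arm can. A call is refused whole if a number of a shift passes 0.0625 or a number of a turn 10.7, either way. A call with a gripper value outside its range is refused whole. "jaw" is the gripper command: -1 is shut, 1 is fully open, values between are in proportion, set as the call begins (left out, the last holds). The fingers move at their own pace and stop on an object; "grip_force" is the grip in N (left out, the last holds). Time passes only in rows, so rows that do not move let the fingers close. It gives the time, the measured TCP pose, the force, the opening and the grip force at its end, in the units of the state.
- bot.read_state(): the state, without advancing time (a new reading comes with each control period).
- eyes.read_camera(name): name is "scene" or "top"; returns (picture, depth): 400x640x3 uint8, blue, green, red; 400x640 float32, m along the optical axis (not along the pixel's ray), 0 where there is no reading.
- eyes.get_calibration(name): a dict with "K" (3x3 intrinsics, pixels), "distortion" ([k1, k2, p1, p2, k3] as OpenCV has them; the pictures are not rectified), "position" and "rotation" of the camera in the world. Camera axes: x right, y down, z forward; pixel columns grow to the right and rows downward; lengths in m; the calibration is good to about 2 mm. A picture is of the moment at which its call begins. get_calibration takes no time and is no camera call.
- bot.finish_job(): hands the job in; it is judged then, once.
Trained networks look in the newest picture that a camera, given by its name, has taken for a name from the list of things; names that differ only in an ending like _2 or _b are one class to them, and where a whole thing is asked for, a point or a joint stands for the part that bears it (a point fixed in the world has none). Each returns a list of dicts, best first, with "score" (0 to 1); they miss things now and then, are a little off and sometimes report something else, mostly with a low value. They report only what shows in the picture. A call takes as long as a camera call.
- spot_in(camera, target): "rect" ([centre column, centre row, width, height] in pixels, round what is visible of it).
The state is a dict: "time": time; "q": joint angles; "joint_vel": joint speeds; "joint_torque": joint torques, N m; "tool_pos": TCP position; "tcp_rot": TCP orientation; "wrist_force": force on the tool from outside, world axes, zero at the start; "torque": the same for the moment, N m; "width": opening from 0.0 (shut) to 1.0 (fully open); "grip_force": force on a finger pad.
Only numpy, scipy, OpenCV 4.12 (cv2) and the standard library are available. Lean on these libraries where they do the work, as an engineer would, in place of code of your own. Each camera call takes 0.05 s, during which the arm holds its last target. There are 200 camera calls.

### The job

The toaster in front of you has switched off but its rack has stuck at the bottom: lift its lever all the way up, then draw the brown slice out and show it to the phone's camera for the browning picture. Finish while still holding the slice in the air, still and upright, over the middle of the plate so that the crumbs fall there, its middle level with the phone's lenses and a flat toasted side square to the phone. Leave the white slice in its slot with the lever up, and do not shift the phone, the plate, the jars or the mug.

Things in the scene. Friction and masses are not known exactly. Their poses are not given: they have to be found in the camera images.
- toaster: Navy two-slot toaster, 157 mm wide (y), 282 mm long (x), 190 mm tall, fast to the worktop; origin on the worktop under its middle, z up. -x is the lever end (end face at x = -137 mm). Two slots 224 mm long run along x, centre lines at y = -31 and +31 mm, 20 mm wide between their guides, open at the top; each holds one slice on a wire rack joined to the lever.
- toaster_case_lever (a joint): travel of the lever and the rack in m: 0 = right up (stop), 0.055 = right down; starts near the bottom. Stiff: takes about 4 to 6 N, no spring, stays where it is left. At 0 the slices stand on the rack with their lower crusts 133 mm above the worktop and stick 48 mm out of the slots; at the start they lie wholly below the toaster's top.
- lever_grip (a point): middle of the lever's black knob, a bar 30 mm long (along the toaster's y) and 13 mm thick, its axis 14 mm out from the end face on a thin stem; 150 mm above the worktop when up, 95 mm when down, moving straight up and down. Can be pinched by its two ends, fingers slanting down about 30 degrees towards the toaster, tips just past the knob. Axes as the toaster's.
- brown_slice: Dark brown wholemeal toast with pale seeds, 105 mm tall (z), 104 mm wide at the foot and 114 mm at the shoulders (y), 15 mm thick (x is square to its flat sides), 45 g; origin at the middle of its lower crust, z up to the domed top crust (highest at its middle). Stands in one or the other slot, flat sides along the slot. Firm enough to pinch by the part that stands out.
- brown_slice_mid (a point): middle of the brown slice, 52.5 mm above its lower crust; axes as the slice's
- white_slice: Pale golden white toast, same shape and size and frame as the brown slice, in the other slot; it stays in the toaster
- phone: Phone lying lengthwise (150 x 73 x 8 mm) in the clamp of a small tripod, 172 mm tall in all, feet 68 mm from the axis; loose, 0.42 kg; origin on the worktop under the tripod's middle, z up. Its rear cameras look level along -x (towards the plate).
- phone_lens (a point): middle of the cluster of lenses on the phone's back, 146 mm above the worktop, 52 mm to the +y side of the tripod's middle; axes as the phone's, looking along -x
- plate: White stoneware side plate, 226 mm across, 18 mm high; loose; origin under its middle. It stands before the phone, its middle about 230 mm from the lenses and straight ahead of them.
- jam_jar: jar of red jam with white lid, 69 mm across, 99 mm tall, origin under its middle; to be left alone
- honey_jar: jar of honey with green lid, 74 mm across, 84 mm tall, origin under its middle; to be left alone
- mug: striped stoneware mug, 81 x 109 x 92 mm, origin under it; to be left alone

How it is judged:
By the outcome, as a careful person would: the job done as asked, in the order asked, and still so for the second after the job is handed in, while the arm keeps its last pose, push and grip.
It also fails if it takes over 58 s, if anything falls off the work surface, if the arm or the gripper's body presses on something with over 40 N, if the wrist force passes 120 N, or if a joint passes its speed limit or range.

## Working session

There is one attempt and no reset: what is moved stays moved. The work goes in short steps, Python scripts to look and compute and a tool call to move; the robot and the scene stay as the last step left them, time stands still between calls to the robot, and variables do not carry over. Pictures are saved under pics/ and viewed, at most 10 in all, crops included, and the job is handed in when it is done.

Besides the shell and the picture viewer there is one more tool, called after ">>>" as a command line: name --argument value ..., lists and objects as JSON in quotes. carry_out: Moves the arm, as the interface text tells. Its arguments: {"type":"object","properties":{"series":{"type":"string"},"jaw":{"type":"number"},"grip_force":{"type":"number"}},"required":["series"]}

```bash
ls; mkdir -p pics
cat > h.py <<'E'
import numpy as np, cv2
from workcell import bot, eyes, spot_in
from scipy.spatial.transform import Rotation as R
def cal(n):
    c=eyes.get_calibration(n); K=np.array(c["K"]); d=np.array(c["distortion"]); p=np.array(c["position"]); r=np.array(c["rotation"])
    if r.shape!=(3,3): r=R.from_rotvec(r).as_matrix() if r.size==3 else R.from_quat(r).as_matrix()
    return K,d,p,r
def ray(n,uv):
    K,d,p,r=cal(n); x=cv2.undistortPoints(np.array(uv,float).reshape(-1,1,2),K,d).reshape(-1,2)
    return p,np.c_[x,np.ones(len(x))]@r.T
def cloud(n,dep):
    v,u=np.mgrid[0:400,0:640]; p,D=ray(n,np.c_[u.ravel(),v.ravel()])
    return (p+D*dep.reshape(-1,1)).reshape(400,640,3)
def proj(n,P):
    K,d,p,r=cal(n); P=np.array(P,float).reshape(-1,3)
    return cv2.projectPoints(P,cv2.Rodrigues(r.T)[0],-r.T@p,K,d)[0].reshape(-1,2)
E
python3 - <<'E'
from h import *
for n in ("scene","top"):
    im,d=eyes.read_camera(n); cv2.imwrite(f"pics/{n}0.png",im); np.save(f"{n}0.npy",d); K,_,p,r=cal(n); print(n,p,r.round(3).tolist(),K.diagonal(), eyes.get_calibration(n)["distortion"])
    C=cloud(n,d)
    for t in ("toaster","lever_grip","brown_slice","white_slice","phone","plate","jam_jar","honey_jar","mug"):
        for s in spot_in(n,t)[:1]:
            u,v=map(int,s["rect"][:2]); print(t,round(s["score"],2),np.round(s["rect"]),C[min(v,399),min(u,639)].round(3))
s=bot.read_state();print(s)
E
```

```text
pics
scene [0.57357795 1.1767261  1.00205313] [[-1.0, 0.001, 0.004], [-0.002, 0.628, -0.778], [-0.003, -0.778, -0.628]] [481.07116924 481.07116924   1.        ] [-0.0553315  0.         0.         0.         0.       ]
toaster 0.74 [349. 136.  51.  89.] [ 0.483 -0.124  0.186]
phone 0.59 [315. 259.  56.  67.] [0.588 0.311 0.085]
plate 0.79 [356. 224.  71.  49.] [0.465 0.093 0.007]
jam_jar 0.76 [381. 277.  30.  38.] [0.424 0.382 0.095]
honey_jar 0.59 [351. 306.  30.  44.] [0.504 0.459 0.079]
mug 0.78 [265. 200.  34.  33.] [0.742 0.069 0.087]
top [0.38776055 0.06429917 1.39037071] [[0.025, -0.99, 0.141], [-1.0, -0.022, 0.017], [-0.013, -0.141, -0.99]] [407.02236598 407.02236598   1.        ] [-0.00209324  0.          0.          0.          0.        ]
toaster 0.82 [432. 229. 108.  57.] [ 0.474 -0.252  0.19 ]
lever_grip 0.45 [450. 242.   3.   1.] [ 0.442 -0.338  0.077]
brown_slice 0.64 [422. 240.  36.   5.] [ 0.441 -0.221  0.181]
white_slice 0.58 [419. 218.  39.   8.] [ 0.509 -0.216  0.184]
phone 0.95 [250. 190.  27.  43.] [0.584 0.293 0.173]
plate 0.87 [315. 235.  62.  66.] [0.457 0.095 0.006]
jam_jar 0.88 [239. 247.  22.  23.] [0.412 0.333 0.097]
honey_jar 0.65 [216. 219.  28.  24.] [0.498 0.416 0.081]
{'time': 1.0, 'q': array([ 1.28012239e+00,  2.63812000e-01,  1.60400998e+00, -3.23185509e-05,
        1.27367456e+00, -3.69024513e-02]), 'joint_vel': array([ 0.00057942,  0.00013163,  0.00049225,  0.00022386, -0.00245789,
       -0.00132976]), 'joint_torque': array([-6.90191446e-04, -5.15082014e+01, -3.67731535e+01, -3.84261114e-05,
        8.56013976e-04, -8.06960941e-06]), 'tool_pos': array([0.16947607, 0.65337659, 0.24533368]), 'tcp_rot': array([3.97533957e-01, 3.11629284e+00, 1.41041701e-04]), 'wrist_force': array([ 0.0836806 , -1.09800337, -0.25975201]), 'torque': array([-0.04877444,  0.03297897, -0.00145535]), 'grip_force': 0.0, 'width': 1.0005800106994331}
```

Run:
```python
import cv2
a=cv2.imread("pics/scene0.png")[60:350,190:490]; cv2.imwrite("pics/sc_crop.png",cv2.resize(a,None,fx=2,fy=2,interpolation=3))
a=cv2.imread("pics/top0.png")[150:300,190:510]; cv2.imwrite("pics/top_crop.png",cv2.resize(a,None,fx=2.5,fy=2.5,interpolation=3))
```

```text
(no output)
```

View pics/sc_crop.png

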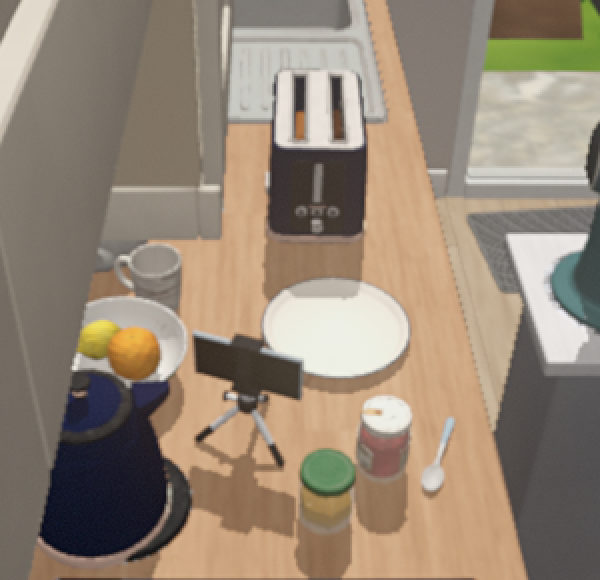

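View pics/top_crop.png

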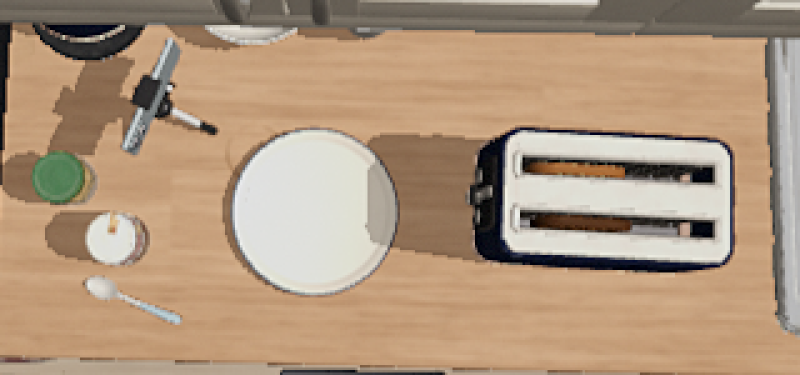

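The pictures show the toaster's lever end facing the plate (top crop 480,190). The brown slice seems to be in the slot nearer the robot (crop 575,222), and the phone is turned obliquely towards the plate (crop 150,95). I'll get the numbers from the clouds.

Run:
```python
from h import *
C=cloud("top",np.load("top0.npy")); S=cloud("scene",np.load("scene0.npy"))
def box(C,x,y,z):
    lo,hi=np.array([x,y,z]).T; return C[((C>lo)&(C<hi)).all(-1)]
for n,A in(("top",C),("scene",S)):
    P=box(A,(.3,.65),(-.5,0),(.175,.21)); print(n,"toaster top",cv2.minAreaRect(P[:,:2].astype(np.float32)),np.median(P[:,2]))
    P=box(A,(.5,.72),(.2,.42),(.09,.2)); r=cv2.minAreaRect(P[:,:2].astype(np.float32)); print("phone",r,P.min(0),P.max(0),len(P))
    m=P[:,:2].mean(0); w,v=np.linalg.eigh(np.cov(P[:,:2].T)); print(m,v[:,1], np.percentile((P[:,:2]-m)@v[:,1],[0,100]))
    P=box(A,(.3,.65),(-.06,.24),(.012,.03)); print("plate",cv2.minEnclosingCircle(P[:,:2].astype(np.float32)),len(P))
    P=box(A,(.38,.55),(-.125,-.06),(.03,.17)); print("lever region",len(P)); print(P[np.argsort(-P[:,1])][:25].round(3).tolist())
```

```text
top toaster top ((0.4775194823741913, -0.2653893232345581), (0.2794211506843567, 0.15927238762378693), 88.10546112060547) 0.1911729633611119
phone ((0.5715633630752563, 0.31653550267219543), (0.061984989792108536, 0.19504350423812866), 48.0965690612793) [0.51967991 0.26873153 0.09015451] [0.66032722 0.40473494 0.18312341] 439
[0.5902105  0.29697303] [-0.93540377  0.35358137] [-0.07532181  0.10407719]
plate ((0.4862438142299652, 0.12022755295038223), 0.14856372773647308) 796
lever region 300
[[0.486, -0.102, 0.1], [0.483, -0.102, 0.099], [0.476, -0.102, 0.099], [0.473, -0.102, 0.099], [0.489, -0.103, 0.097], [0.492, -0.103, 0.097], [0.48, -0.103, 0.094], [0.47, -0.103, 0.094], [0.489, -0.105, 0.106], [0.486, -0.105, 0.1], [0.47, -0.105, 0.1], [0.48, -0.106, 0.099], [0.476, -0.106, 0.099], [0.492, -0.106, 0.098], [0.496, -0.106, 0.098], [0.483, -0.106, 0.098], [0.483, -0.106, 0.048], [0.48, -0.106, 0.046], [0.474, -0.106, 0.096], [0.487, -0.106, 0.042], [0.489, -0.108, 0.104], [0.486, -0.108, 0.102], [0.495, -0.108, 0.101], [0.492, -0.108, 0.1], [0.473, -0.109, 0.1]]
scene toaster top 
[... 361 characters left out ...]
 [-0.1422787  0.0766172]
plate ((0.47080373764038086, 0.12571445107460022), 0.1460869312286377) 762
lever region 1221
[[0.487, -0.096, 0.101], [0.494, -0.098, 0.1], [0.479, -0.099, 0.063], [0.489, -0.099, 0.05], [0.478, -0.1, 0.102], [0.49, -0.1, 0.098], [0.481, -0.101, 0.098], [0.477, -0.101, 0.098], [0.486, -0.101, 0.053], [0.484, -0.102, 0.097], [0.482, -0.102, 0.053], [0.487, -0.102, 0.101], [0.484, -0.102, 0.101], [0.486, -0.102, 0.064], [0.49, -0.103, 0.1], [0.474, -0.103, 0.1], [0.482, -0.103, 0.06], [0.479, -0.103, 0.052], [0.475, -0.103, 0.047], [0.481, -0.104, 0.1], [0.482, -0.104, 0.047], [0.471, -0.104, 0.1], [0.482, -0.104, 0.063], [0.482, -0.105, 0.042], [0.493, -0.105, 0.099]]
```

>>> carry_out --series "0.0225 -0.0480 0 6.3;0.0225 -0.0480 0 6.3;0.0225 -0.0480 0 0;0.0225 -0.0480 0 0;0.0225 -0.0480 0 0;0.0225 -0.0480 0 0;0.0225 -0.0480 0 0;0.0225 -0.0480 0 0;0.0225 -0.0480 0 0;0.0225 -0.0480 0 0;0.0225 -0.0480 0 0;0.0225 -0.0480 0 0;0.0225 -0.0480 0 0;0.0225 -0.0480 0 0;0 0 0 0" --jaw 1

```text
time: 2.88
tool_pos: [0.4856, -0.0216, 0.2455]
tcp_rot: [0.061, 3.14, -0.001]
wrist_force: [-0.8, -0.1, -0.5]
width: 0.999
grip_force: 0.0
```

>>> carry_out --series "0 0 -0.055 0;0 0 -0.055 0;0 0 -0.05 0;0 0 0 0"

```text
time: 3.38
tool_pos: [0.4797, -0.0173, 0.0813]
tcp_rot: [-0.052, -3.131, -0.002]
wrist_force: [-0.3, 0.5, 0.1]
width: 1.001
grip_force: 0.0
```

Run:
```python
from h import *
im,d=eyes.read_camera("scene"); t,e=eyes.read_camera("top")
print(bot.read_state()["tool_pos"])
a=cv2.resize(im[60:260,270:470],(400,400),interpolation=3); b=cv2.resize(t[150:310,300:460],(400,400),interpolation=3)
cv2.imwrite("pics/n1.png",np.hstack([a,b]))
```

```text
[ 0.48480662 -0.01794131  0.08626541]
```

View pics/n1.png

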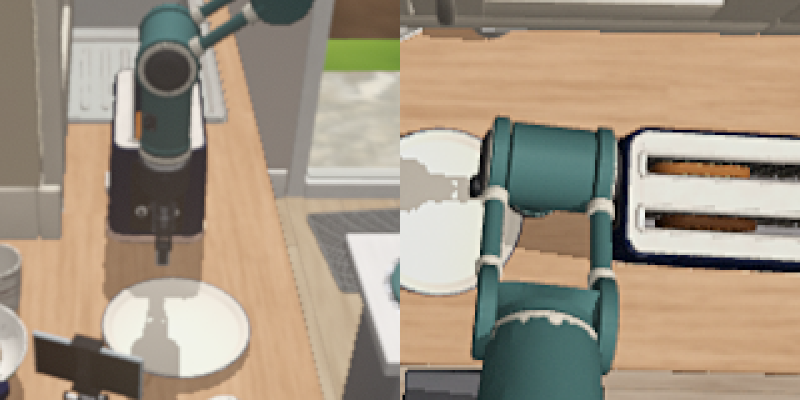

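The left half shows the gripper hanging in front of the toaster's lever end (165,220). The right half shows the wrist clear above. I'll approach until there is contact.

>>> carry_out --series "-0.002 -0.012 0 0;0 -0.008 0 0;0 0 0 0"

```text
time: 3.85
tool_pos: [0.4835, -0.0396, 0.0867]
tcp_rot: [0.056, 3.139, -0.001]
wrist_force: [-0.3, 1.1, -0.2]
width: 1.001
grip_force: 0.0
```

>>> carry_out --series "0 -0.005 0 0;0 0 0 0"

```text
time: 4.1
tool_pos: [0.4825, -0.044, 0.0854]
tcp_rot: [0.054, 3.141, -0.0]
wrist_force: [-0.2, -0.9, -0.2]
width: 0.998
grip_force: 0.0
```

>>> carry_out --series "0 -0.004 0 0;0 0 0 0"

```text
time: 4.35
tool_pos: [0.4825, -0.0451, 0.0855]
tcp_rot: [-0.056, -3.141, -0.008]
wrist_force: [-0.8, 10.8, 3.4]
width: 0.996
grip_force: 5.9
```

>>> carry_out --series "0 -0.003 0 0;0 0 0 0;0 0 0.006 0;0 0 0 0" --grip_force 20

```text
time: 4.85
tool_pos: [0.4824, -0.0456, 0.091]
tcp_rot: [-0.057, -3.141, -0.014]
wrist_force: [2.0, 20.9, 0.7]
width: 0.999
grip_force: 10.4
```

>>> carry_out --series "0 -0.001 0.005 0;0 0 0.005 0;0 0 0.005 0;0 0 0 0"

```text
time: 5.35
tool_pos: [0.4823, -0.0461, 0.1057]
tcp_rot: [-0.057, -3.14, -0.016]
wrist_force: [1.5, 21.8, -0.0]
width: 0.997
grip_force: 11.0
```

Run:
```python
from h import *
t,e=eyes.read_camera("top"); im,d=eyes.read_camera("scene")
C=cloud("top",e); C0=cloud("top",np.load("top0.npy"))
for s in ("brown_slice","white_slice"):
  r=spot_in("top",s)[:1]
  print(s,r)
for y in (-.19,-.21,-.23):
  for A in (C0,C):
    m=(abs(A[...,1]-y)<.01)&(A[...,2]<.186)&(A[...,2]>.05)
    for lo,hi in((.43,.46),(.495,.52)):
      q=A[m&(A[...,0]>lo)&(A[...,0]<hi)][:,2]; print(y,lo,len(q),np.percentile(q,[50,75,90]).round(3) if len(q) else 0)
print(spot_in("scene","lever_grip")[:1])
```

```text
brown_slice [{'rect': [426.8, 240.4, 39.5, 6.8], 'score': 0.59}]
white_slice [{'rect': [422.7, 218.2, 35.4, 4.7], 'score': 0.5}]
-0.19 0.43 63 [0.168 0.177 0.181]
-0.19 0.495 32 [0.179 0.181 0.182]
-0.19 0.43 36 [0.122 0.144 0.17 ]
-0.19 0.495 5 [0.179 0.181 0.183]
-0.21 0.43 43 [0.181 0.182 0.183]
-0.21 0.495 34 [0.182 0.183 0.184]
-0.21 0.43 9 [0.13  0.18  0.183]
-0.21 0.495 1 [0.181 0.181 0.181]
-0.23 0.43 52 [0.18  0.182 0.184]
-0.23 0.495 31 [0.181 0.183 0.184]
-0.23 0.43 16 [0.151 0.166 0.173]
-0.23 0.495 0 0
[]
```

>>> carry_out --series "0 0 0.006 0;0 0 0.006 0;0 0 0.006 0;0 0 0 0"

```text
time: 6.1
tool_pos: [0.4824, -0.0465, 0.1238]
tcp_rot: [-0.056, -3.14, -0.015]
wrist_force: [1.5, 19.2, 1.2]
width: 1.0
grip_force: 9.8
```

```bash
cat >> h.py <<'E'
def sl():
    t,e=eyes.read_camera("top"); C=cloud("top",e)
    for lo,hi in((.42,.475),(.485,.54)):
        m=(C[...,0]>lo)&(C[...,0]<hi)&(C[...,1]<-.15)&(C[...,1]>-.38)&(C[...,2]>.197)&(C[...,2]<.26)
        P=C[m]; print(len(P),end=" ")
        if len(P): print(np.percentile(P,[5,50,95],axis=0).round(3).tolist(),P[:,2].max(), cv2.minAreaRect(P[:,:2].astype(np.float32)), t[m].mean(0).round())
    return t,C
E
python3 - <<'E'
from h import *
sl()
E
```

```text
262 [[0.431, -0.314, 0.197], [0.446, -0.232, 0.216], [0.461, -0.181, 0.223]] 0.2262277028644606 ((0.45189833641052246, -0.26668310165405273), (0.21275395154953003, 0.05043841525912285), 86.59749603271484) [ 66.  83. 108.]
267 [[0.495, -0.337, 0.197], [0.508, -0.23, 0.216], [0.523, -0.178, 0.222]] 0.225043537539253 ((0.50861656665802, -0.27586016058921814), (0.04569246247410774, 0.2063179910182953), 2.248922348022461) [ 86. 121. 162.]
```

The slices are rising with the lever, so I'll carry on to the stop.

>>> carry_out --series "0 0 0.006 0;0 0 0.006 0;0 0 0.005 0;0 0 0 0"

```text
time: 6.65
tool_pos: [0.4823, -0.047, 0.1407]
tcp_rot: [-0.055, -3.14, -0.014]
wrist_force: [1.4, 18.2, -0.8]
width: 1.002
grip_force: 8.6
```

Run:
```python
from h import *
sl()
```

```text
277 [[0.43, -0.33, 0.198], [0.446, -0.235, 0.232], [0.461, -0.181, 0.239]] 0.24171948227992113 ((0.4449405074119568, -0.27141302824020386), (0.04633909463882446, 0.21724309027194977), 1.3696931600570679) [ 69.  86. 110.]
294 [[0.494, -0.338, 0.198], [0.507, -0.232, 0.232], [0.524, -0.18, 0.239]] 0.2414911501741026 ((0.5106450319290161, -0.2741733193397522), (0.0442710816860199, 0.2012549489736557), 1.3259321451187134) [ 90. 125. 163.]
```

>>> carry_out --series "0 0 0.005 0;0 0 0.004 0;0 0 0 0"

```text
time: 7.08
tool_pos: [0.4827, -0.0516, 0.1504]
tcp_rot: [0.052, 3.141, -0.001]
wrist_force: [0.1, 0.0, -0.0]
width: 0.998
grip_force: 0.1
```

Run:
```python
from h import *
sl()
```

```text
285 [[0.431, -0.335, 0.197], [0.446, -0.236, 0.233], [0.46, -0.183, 0.239]] 0.2419374517677213 ((0.4492940902709961, -0.2753150165081024), (0.20881061255931854, 0.04431609436869621), 89.32088470458984) [ 70.  87. 111.]
266 [[0.496, -0.328, 0.198], [0.507, -0.229, 0.233], [0.522, -0.182, 0.239]] 0.24193975086971253 ((0.5094151496887207, -0.2776212692260742), (0.20209912955760956, 0.036172669380903244), 89.42356872558594) [ 82. 119. 160.]
```

>>> carry_out --series "0 0.02 0.02 0;0 0 0.05 0;0 0 0.06 0;-0.004 -0.02 0 -10;-0.004 -0.02 0 -10;-0.004 -0.02 0 -10;-0.004 -0.022 0 -10;-0.004 -0.022 0 -10;-0.004 -0.022 0 -10;-0.004 -0.022 0 -10;-0.004 -0.022 0 -10;-0.005 -0.022 0 -10;0 0 0 0;0 0 0 0" --jaw 0.1

```text
time: 8.88
tool_pos: [0.4454, -0.2235, 0.2801]
tcp_rot: [-2.257, -2.185, -0.0]
wrist_force: [-0.4, 0.1, -0.2]
width: 0.552
grip_force: 0.0
```

Run:
```python
from h import *
t,e=eyes.read_camera("top"); im,d=eyes.read_camera("scene"); print(bot.read_state()["tool_pos"],bot.read_state()["q"])
for n,D in(("top",e),("scene",d)):
    A=cloud(n,D); m=(abs(A[...,0]-.482)<.035)&(A[...,1]<-.085)&(A[...,1]>-.113)&(A[...,2]>.07)&(A[...,2]<.2); P=A[m]
    print(n,len(P)); print(P[np.argsort(-P[:,1])][:12].round(3).tolist(), np.percentile(P,[5,50,95],axis=0).round(3).tolist() if len(P) else 0)
a=cv2.resize(im[60:200,290:430],(400,400),interpolation=3); b=cv2.resize(t[180:280,360:460],(400,400),interpolation=3)
cv2.imwrite("pics/n2.png",np.hstack([a,b]))
```

```text
[ 0.44553468 -0.22309884  0.28019478] [-5.14363718e-01 -9.56942256e-02  1.92768087e+00  1.96702927e-04
  1.30981161e+00 -4.82407208e-01]
top 25
[[0.482, -0.104, 0.158], [0.485, -0.104, 0.153], [0.479, -0.105, 0.151], [0.491, -0.105, 0.151], [0.494, -0.105, 0.15], [0.488, -0.105, 0.15], [0.482, -0.107, 0.158], [0.473, -0.107, 0.158], [0.488, -0.107, 0.156], [0.494, -0.107, 0.155], [0.485, -0.107, 0.154], [0.479, -0.107, 0.154]] [[0.471, -0.111, 0.15], [0.482, -0.107, 0.154], [0.494, -0.104, 0.158]]
scene 51
[[0.473, -0.097, 0.155], [0.483, -0.098, 0.154], [0.47, -0.099, 0.153], [0.48, -0.101, 0.156], [0.483, -0.102, 0.159], [0.489, -0.102, 0.159], [0.483, -0.103, 0.154], [0.495, -0.104, 0.15], [0.486, -0.104, 0.154], [0.479, -0.104, 0.157], [0.485, -0.105, 0.15], [0.476, -0.105, 0.149]] [[0.452, -0.113, 0.077], [0.482, -0.109, 0.15], [0.504, -0.1, 0.158]]
```

View pics/n2.png

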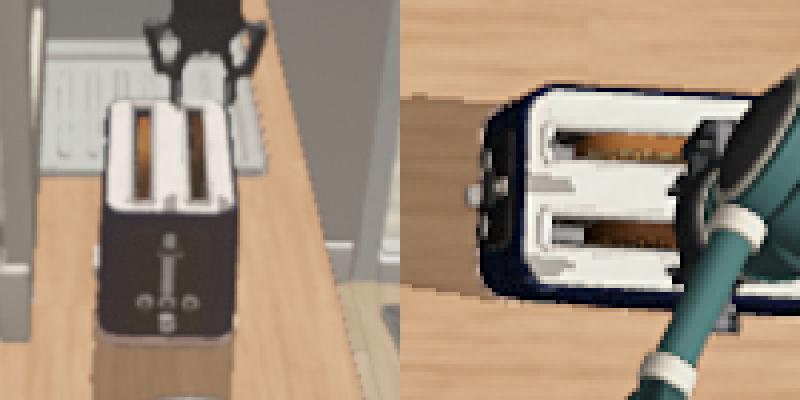

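Run:
```python
from h import *
for n in("top","scene"):
    im,d=eyes.read_camera(n); A=cloud(n,d)
    for nm,lo,hi in(("near",.425,.47),("far",.488,.53)):
        m=(A[...,0]>lo)&(A[...,0]<hi)&(A[...,1]<-.14)&(A[...,1]>-.38)&(A[...,2]>.205)&(A[...,2]<.246); P=A[m]
        if len(P): print(n,nm,len(P),np.percentile(P,[2,25,50,75,98],axis=0).round(3).tolist(),im[m].mean(0).round())
    for t in("brown_slice","white_slice"): print(t,[(np.round(s["rect"]).tolist(),round(s["score"],2)) for s in spot_in(n,t)[:2]])
```

```text
top near 105 [[0.44, -0.228, 0.211], [0.442, -0.217, 0.228], [0.447, -0.203, 0.234], [0.45, -0.19, 0.236], [0.453, -0.179, 0.242]] [32. 50. 78.]
top far 144 [[0.502, -0.236, 0.207], [0.504, -0.219, 0.228], [0.509, -0.203, 0.234], [0.513, -0.186, 0.236], [0.516, -0.171, 0.24]] [ 63. 102. 147.]
brown_slice [([418.0, 240.0, 21.0, 10.0], 0.67)]
white_slice [([418.0, 216.0, 31.0, 6.0], 0.45)]
scene near 113 [[0.441, -0.268, 0.207], [0.445, -0.232, 0.222], [0.449, -0.199, 0.233], [0.452, -0.182, 0.238], [0.455, -0.174, 0.241]] [58. 71. 93.]
scene far 109 [[0.502, -0.259, 0.207], [0.506, -0.221, 0.226], [0.51, -0.191, 0.235], [0.514, -0.174, 0.238], [0.517, -0.166, 0.241]] [ 70. 103. 143.]
brown_slice [([315.0, 259.0, 58.0, 66.0], 0.57), ([359.0, 114.0, 4.0, 30.0], 0.51)]
white_slice [([352.0, 307.0, 28.0, 42.0], 0.58), ([341.0, 116.0, 10.0, 26.0], 0.48)]
```

>>> carry_out --series "0.0015 -0.004 -0.02 0;0 0 -0.025 0;0 0 -0.024 0;0 0 0 0"

```text
time: 9.78
tool_pos: [0.4455, -0.2267, 0.2091]
tcp_rot: [-2.255, -2.181, 0.002]
wrist_force: [-0.8, -0.0, -1.1]
width: 0.55
grip_force: 0.0
```

>>> carry_out --series "0 0 0 0;0 0 0 0;0 0 0 0;0 0 0 0;0 0 0 0;0 0 0 0;0 0 0 0;0 0 0 0" --jaw -1 --grip_force 25

```text
time: 10.78
tool_pos: [0.4471, -0.2277, 0.2113]
tcp_rot: [2.259, 2.183, 0.0]
wrist_force: [1.8, -0.5, 1.2]
width: 0.169
grip_force: 31.8
```

>>> carry_out --series "0 0 0.01 0;0 0 0.015 0;0 0 0.02 0;0 0 0.02 0;0 0 0.02 0;0 0 0.015 0;0 0 0 0"

```text
time: 11.65
tool_pos: [0.4477, -0.2281, 0.3131]
tcp_rot: [2.257, 2.181, 0.001]
wrist_force: [0.2, 0.6, -0.2]
width: 0.172
grip_force: 31.4
```

Run:
```python
from h import *
for n in("top","scene"):
    im,d=eyes.read_camera(n); cv2.imwrite(f"pics/{n}3.png",im); np.save(f"{n}3.npy",d); A=cloud(n,d)
    # plate by bright pixels near z<0.03
    m=(A[...,2]<.035)&(A[...,2]>-.01)&(abs(A[...,0]-.46)<.15)&(abs(A[...,1]-.1)<.15)&(im.min(-1)>150)
    m=cv2.morphologyEx(m.astype(np.uint8),cv2.MORPH_OPEN,np.ones((3,3)))
    c=max(cv2.findContours(m,0,1)[0],key=cv2.contourArea); h=cv2.convexHull(c)
    p,D=ray(n,h.reshape(-1,2)); X=p+D*((.017-p[2])/D[:,2])[:,None]; print(n,"plate",cv2.fitEllipse(X[:,:2].astype(np.float32)),cv2.minEnclosingCircle(X[:,:2].astype(np.float32)))
    m=(A[...,2]>.115)&(A[...,2]<.185)&(A[...,0]>.48)&(A[...,0]<.66)&(A[...,1]>.22)&(A[...,1]<.38); 
    P=A[m]; r=cv2.fitLine(P[:,:2].astype(np.float32),cv2.DIST_HUBER,0,.01,.01).ravel(); t=(P[:,:2]-r[2:])@r[:2]; print(len(P),r,np.percentile(t,[1,99]),np.degrees(np.arctan2(r[1],r[0])))
a=cv2.resize(cv2.imread("pics/top3.png")[150:230,210:300],(450,400),interpolation=3)
b=cv2.resize(cv2.imread("pics/scene3.png")[220:310,275:355],(350,394),interpolation=3); b=cv2.copyMakeBorder(b,0,6,0,0,0)
cv2.imwrite("pics/n3.png",np.hstack([a,b]))
```

```text
top plate ((0.46007025241851807, 0.0943136215209961), (0.21843183040618896, 0.22217442095279694), 90.54841613769531) ((0.46036025881767273, 0.09448561072349548), 0.11135128885507584)
350 [ 0.93838114 -0.34560218  0.5667314   0.3037701 ] [-0.04665539  0.09608946] -20.218557
scene plate ((0.4596792757511139, 0.09279856830835342), (0.21741321682929993, 0.2256806343793869), 79.34942626953125) ((0.4608721435070038, 0.09302527457475662), 0.11316751688718796)
1023 [ 0.9390444  -0.3437959   0.58388513  0.3081694 ] [-0.06294948  0.07966617] -20.10831
```

View pics/n3.png

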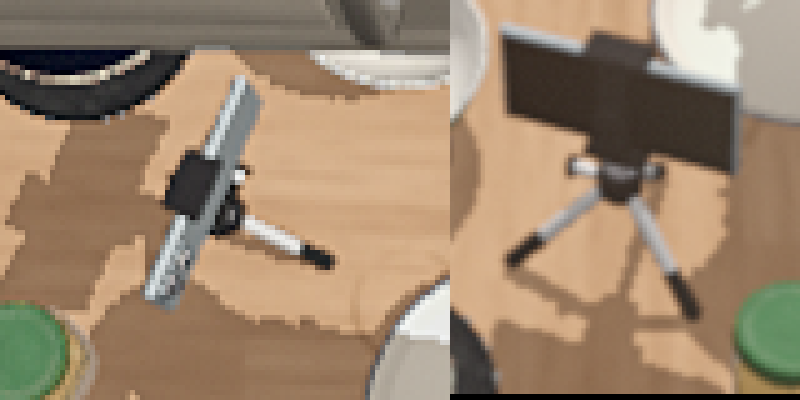

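The left half shows the lens cluster at the phone's near end (170,285), so phone +y points at about 159.8° and it looks towards the plate. I'll lift clear of the white slice, carry over, turn and lower.

>>> carry_out --series "0 0 0.015 0;0 0.015 0.015 0;0.001 0.03 0 6;0.001 0.03 0 8;0.001 0.03 0 8;0.001 0.03 0 8;0.001 0.03 0 8;0.001 0.03 0 8;0.001 0.03 0 8;0.001 0.03 0 8;0.001 0.03 0 6;0.002 0.03 0 3.8;0.0013 0.0066 -0.02 0;0 0 -0.03 0;0 0 -0.04 0;0 0 -0.04 0;0 0 -0.025 0;0 0 -0.01 0;0 0 0 0;0 0 0 0"

```text
time: 14.25
tool_pos: [0.4604, 0.0943, 0.178]
tcp_rot: [0.549, 3.091, 0.002]
wrist_force: [-0.4, -1.1, -0.0]
width: 0.172
grip_force: 31.4
```

Run:
```python
from h import *
s=bot.read_state(); print(s["tool_pos"],s["tcp_rot"],s["width"])
T=np.array(s["tool_pos"]); nrm=np.array([np.cos(np.radians(69.8)),np.sin(np.radians(69.8)),0]); w=np.array([-nrm[1],nrm[0],0])
for n in("top","scene"):
    im,d=eyes.read_camera(n); cv2.imwrite(f"pics/{n}4.png",im); A=cloud(n,d); Q=A-T
    m=(abs(Q@nrm)<.03)&(abs(Q@w)<.09)&(A[...,2]>.06)&(A[...,2]<.23); P=A[m]; t=(P-T)@w
    print(n,len(P),"w",np.percentile(t,[0.5,50,99.5]).round(4),"z",np.percentile(P[:,2],[.5,99.5]).round(4))
    L=P[(P[:,2]<.17)]; r=cv2.fitLine(L[:,:2].astype(np.float32),cv2.DIST_HUBER,0,.01,.01).ravel(); print("face angle",np.degrees(np.arctan2(r[1],r[0])),"offset",np.median((L-T)@nrm))
    for lo in(.09,.1,.12,.14,.16):
        q=t[abs(P[:,2]-lo-.01)<.01]; print(lo,q.min().round(4) if len(q) else 0,q.max().round(4) if len(q) else 0,end=";")
    if n=="scene":
        # tilt in plane from fit of face
        c=np.linalg.svd(L-L.mean(0))[2][2] if len(L)<4000 else 0; print("\nplane n",c)
        print(spot_in("scene","brown_slice")[:1])
a=cv2.imread("pics/scene4.png")[60:330,230:470]; b=cv2.imread("pics/top4.png")[150:300,230:460]
cv2.imwrite("pics/n4.png",np.hstack([cv2.resize(a,(400,450),interpolation=3),cv2.copyMakeBorder(cv2.resize(b,(400,261),interpolation=3),0,189,0,0,0)]))
```

```text
[0.46043042 0.09433117 0.17800869] [5.48683559e-01 3.09063064e+00 1.51119731e-03] 0.1715110549721702
top 30 w [0.0335 0.0422 0.0503] z [0.1016 0.1993]
face angle -20.815228 offset -0.008212737164569921
0.09 0.0355 0.0355;0.1 0.0427 0.0427;0.12 0.0333 0.0333;0.14 0.0403 0.0403;0.16 0.0379 0.0505;scene 1024 w [-0.0591  0.0006  0.0495] z [0.1013 0.2244]
face angle -20.522535 offset 0.00715827436558917
0.09 -0.0536 0.0434;0.1 -0.0575 0.0462;0.12 -0.0548 0.0458;0.14 -0.0559 0.0458;0.16 -0.0617 0.051;
plane n [ 0.33964128  0.94041456 -0.01625562]
[{'rect': [358.5, 187.2, 36.4, 35.9], 'score': 0.67}]
```

View pics/n4.png

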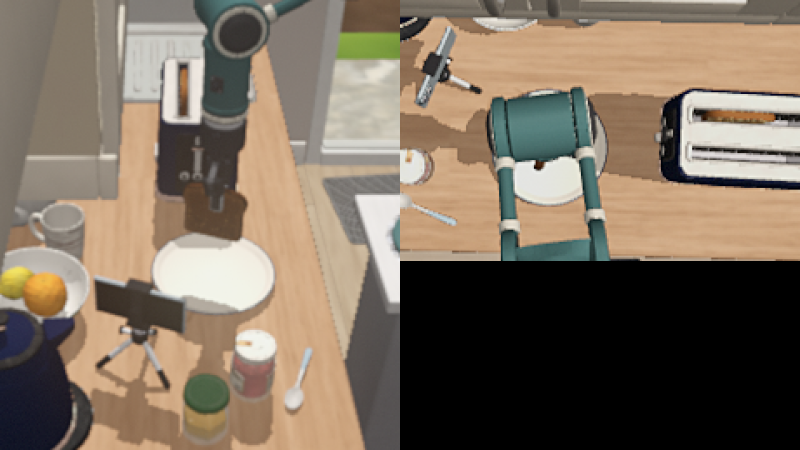

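The left half shows the slice upright at (215,210) above the plate, and the white slice still stands in the toaster at (183,90). Its middle is about 5 mm to one side of the tool, so I'll make a last small correction.

>>> carry_out --series "-0.0025 0.0005 -0.003 0.3;-0.0025 0.0005 -0.0035 0;0 0 0 0;0 0 0 0;0 0 0 0;0 0 0 0"

```text
time: 15.15
tool_pos: [0.4544, 0.095, 0.1699]
tcp_rot: [0.541, 3.094, 0.0]
wrist_force: [-0.7, -1.1, -0.6]
width: 0.172
grip_force: 31.4
```

Run:
```python
from h import *
s=bot.read_state(); print(s["tool_pos"],s["tcp_rot"],s["joint_vel"].round(3))
im,d=eyes.read_camera("scene"); A=cloud("scene",d); B=cloud("scene",np.load("scene0.npy"))
n=np.array([.345,.939,0]); w=np.array([-.939,.345,0]); Q=A-np.array([.46,.0935,0])
P=Q[(abs(Q@n)<.025)&(abs(Q@w)<.09)&(A[...,2]>.06)&(A[...,2]<.15)]; print(np.percentile(P@w,[.5,99.5]),P[:,2].min(),np.percentile(P[:,2],1))
t,e=eyes.read_camera("top"); A=cloud("top",e); m=(abs(A[...,0]-.482)<.02)&(A[...,1]<-.1)&(A[...,1]>-.111)&(A[...,2]>.07)&(A[...,2]<.2); print("knob",np.percentile(A[m][:,2],[5,50,95]))
for g in("phone","plate","jam_jar","honey_jar"): print(g,[np.round(x["rect"]) for x in spot_in("top",g)[:1]])
```

```text
[0.45442247 0.0949753  0.16988304] [5.41213408e-01 3.09440801e+00 7.93670962e-05] [ 0.     0.     0.001 -0.001 -0.001  0.   ]
[-0.04913419  0.05151556] 0.09073682712826914 0.0916948571946551
knob [0.14853223 0.15304081 0.15729031]
phone [array([259., 190.,  39.,  45.])]
plate [array([321., 234.,  57.,  65.])]
jam_jar [array([240., 247.,  23.,  21.])]
honey_jar [array([217., 221.,  31.,  22.])]
```

>>> carry_out --series "0 0 0.0015 0;0 0 0 0;0 0 0 0;0 0 0 0;0 0 0 0;0 0 0 0"

```text
time: 16.2
tool_pos: [0.4543, 0.095, 0.1713]
tcp_rot: [-0.541, -3.095, -0.0]
wrist_force: [-0.3, 0.5, -0.5]
width: 0.172
grip_force: 31.4
```

```bash
python3 -c "
from workcell import bot
print(bot.read_state()['tool_pos']); print(bot.finish_job())"
```

```text
[0.45427113 0.09496532 0.17126828]
the job is handed in; nothing more can be done
None
```

I handed the job in at about 16 s: the lever is right up with the white slice still in its slot, and the brown slice is held still and upright over the plate's middle, level with the lenses and square to the phone. No verdict came back.

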